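Cover two slides in the mounting press and hold them down

TASK

Two freshly mounted slides lie in the small spring press on the bench. Lift the loose metal cover by its black grip, lay it square over the press and find the press's locating pin with the hole under the cover, if need be by sliding the cover along the slot, until the cover drops onto the bed; then press it down to the bottom of the springs, without ramming it, and finish there, still holding the grip and pressing. Leave the petri dish, the vial and the dropper bottle beside the work undisturbed.

Things in the scene. Friction and masses are not known exactly. Their poses are not given: they have to be found in the camera images.
- cover: Loose aluminium cover, about 0.3 kg: plate 116 (x) x 96 (y) x 20 mm with a black block grip on the middle of its top, 22 mm thick along x, 60 mm long along y, 20 to 58 mm above the underside. Blind round hole, 15 mm across, 20 mm deep, 1.5 mm chamfer, in the centre of the underside. Origin: centre of the underside; z up. A half turn gives the same. Starts flat on the bench, hole down.
- press: Slide press, fixed: dark base plate 170 (x) x 120 (y) mm, top 12 mm above the bench; over it a white sprung bed 120 (x) x 100 (y) mm, its top at 30 mm when free. A dark slot, 44 mm along x, runs through the middle of the bed between two glass slides. The cover goes on with its x along the press's x, its underside then at 30 mm. Origin: centre of the base's underside, at bench height; z up.
- press_bed (a point): Middle of the slot, at the top of the free bed (30 mm up; does not move with it; axes as the press). A fixed upright steel pin, 12 mm thick, stands in the slot at y = 0, anywhere within 12 mm of this point along x: its place is not reported, look or feel for it. Its tip is 10 mm above the free bed, the top 5 mm tapering to 5 mm across. The cover reaches the bed only with the pin in its hole.
- bed (a joint): How far the sprung bed is pressed down, m: 0 free, 0.008 at its hard stop. It carries the cover's weight without yielding; it starts down at 6 N in all and needs 14 N at the bottom (weight of the cover included).
- petri_3: Bystander: closed petri dish, 90 mm across, 15 mm high, lying on the bench between press and cover. Origin: centre of its underside.
- vial_1: Bystander: small capped glass vial, 19 mm across, 54 mm high, standing on the bench behind the cover's place. Origin: centre of its underside.
- oil_dropper: Bystander: amber dropper bottle, 33 mm across, 102 mm high, standing on the bench behind the press. Origin: centre of its underside.

How it is judged:
On the way, in this order (a step that is already met when the one before it is completed fails the run):
1. the cover is brought over the press, above the tip of the pin (x of cover in the frame of press between -0.05 and 0.05 m and y of cover in the frame of press between -0.02 and 0.02 m and z of cover in the frame of press between 0.036 and 0.12 m), for 0.1 s.
2. the cover has dropped over the pin onto the bed, level and square (x of cover in the frame of press between -0.016 and 0.016 m and y of cover in the frame of press between -0.005 and 0.005 m and angle between the x axis of cover and the x axis of press, either way round below 0.15 rad and angle between cover's own z axis and vertical below 0.06 rad and z of cover in the frame of press between 0.015 and 0.032 m), for 0.1 s.
3. the bed is pressed down at least 6 of its 8 mm (value of joint bed above 0.006 m), for 0.2 s.
At the end, for the whole second after the job is handed in: The cover sits over the pin, level (3 degrees) and square (9 degrees) on the press, within 5 mm of the slot's middle line, its underside under 25 mm above the bench, and the robot's fingers still hold it (over 2 N) so that the bed stays pressed down by over 6 of its 8 mm, at rest (x of cover in the frame of press between -0.016 and 0.016 m and y of cover in the frame of press between -0.005 and 0.005 m and angle between the x axis of cover and the x axis of press, either way round below 0.15 rad and angle between cover's own z axis and vertical below 0.06 rad and z of cover in the frame of press between 0.015 and 0.025 m and value of joint bed above 0.006 m and contact force between the fingers and cover above 2 N and linear speed of cover below 0.02 m/s); the arm keeps its last pose, push and grip.
It fails at once if the petri dish, vial or dropper bottle is moved by over 20 mm or tipped (distance of any of petri_3, vial_1, oil_dropper from where it was at the start of the episode above 0.02 m or angle between any of vial_1, oil_dropper's own z axis and vertical above 0.5 rad).
It fails at once if the cover is rammed onto the press (over 80 N on it) (contact force between cover and press above 80 N).
It fails at once if the cover is tipped over (angle between cover's own z axis and vertical above 0.7 rad).
It also fails if it takes over 64 s, if anything falls off the work surface, if the arm or the gripper's body presses on something with over 40 N, if the wrist force passes 120 N, or if a joint passes its speed limit or range.

ROBOT

A 6-joint arm with a two-finger parallel gripper is mounted at the origin on a cart in front of the work surface, level with it; the furniture and walls round the work are solid. World frame = base frame: x ahead of the robot, y to its left, z up, the work surface at z = 0. Lengths are in m, angles in rad, forces in N, time in s.
With the tool pointing down it reaches from about 0.35 to 0.975 m from the base axis. Payload 4.9 kg.
Tool frame: the origin (TCP) lies at the very end of the fingers, on their centre line; the grasp point (between the pads) lies 19 mm behind it (manip.grip_depth is the distance from the TCP to the grasp point, in m); z points along the fingers, x is the direction in which the jaws open and shut, and the axes are right-handed (so a half turn about z gives the same grasp; the last joint's range is limited). The gripper opens to 85 mm and grips with 20 to 120 N. Pads are 22 mm wide; open, the fingers measure 114 mm over their backs; the gripper's body (76 mm by 85 mm) begins 54 mm behind the grasp point. The pads swing forward as they close: fully open they stand 13 mm farther back than shut.
Start: joints at [-1.276, 0.053, 1.613, -0, 1.476, -0.119], TCP at [0.251, -0.572, 0.231] pointing down, gripper open.
Joint ranges: [-3.01, 3.01], [-1.01, 2.22], [0.06, 2.58], [-1.02, 4.17], [0.09, 2.62], [-3.14, 3.14]. Speed limits (rad/s): [2.57, 2.57, 3.14, 3.14, 3.14, 3.14].

INTERFACE

Orientations are given as a unit quaternion [w, x, y, z].
In Python, from plant import manip gives the robot as it stands. The module is installed in compiled form; this text tells all that it offers.
- The arm moves only by the shell command python3 -m crank 'ROWS' [OPENING]. ROWS is JSON, a list of rows, each a list of 4 numbers: the shift along the tool's x, y, z in cm, then the turn about the tool's z in units of 6 degrees (1.0 is 6 degrees). A call has 1 to 10 rows; each row shifts and turns the commanded pose from where the row before left it, along the tool's axes as they then stand; what a row does not reach is not made up. A row lasts 1/12 s, in which the tool goes at most 41.7 mm and 7.16 degrees, less where a joint would pass 70% of its speed; a pose out of reach is approached as far as the arm can. A call with a gripper value outside its range is refused whole. OPENING is the opening, from 0 (shut) to 1 (fully open), set as the call begins (- or left out, the last holds). The fingers move at their own pace and stop on an object; the grip force is fixed at half the most. Time passes only in rows, so rows that do not move let the fingers close. It gives the time, the measured TCP pose, the force and the opening at its end, in the units of the state.
- manip.state(): the state, without advancing time (a new reading comes with each control period).
- manip.grab_frame(name): name is "scene" or "side" or "wrist"; returns a dict with "img" (480x640x3 uint8, red, green, blue), "intrinsics" (3x3 intrinsics, pixels), "position" and "orientation" of the camera in the world. Camera axes: x right, y up, looking along -z (the intrinsics and any distortion apply to the point x, -y, -z); pixel columns grow to the right and rows downward; lengths in m; the calibration is good to about 2 mm. A picture is of the moment at which its call begins. There is no depth.
- manip.job_done(): hands the job in, once; it reports no verdict.
The state is a dict: "time": time; "joint_pos": joint angles; "joint_vel": joint speeds; "joint_efforts": joint torques, N m; "tool_pos": TCP position; "tool_rot": TCP orientation; "contact_force": force on the tool from outside, world axes, zero at the start; "ft_torque": the same for the moment, N m; "gripper_width": opening from 0.0 (shut) to 1.0 (fully open).
Only numpy, scipy, OpenCV 4.12 (cv2) and the standard library are available. Lean on these libraries where they do the work, as an engineer would, in place of code of your own. Each camera call takes 0.05 s, during which the arm holds its last target.

## Working session

There is one attempt and no reset: what is moved stays moved. The work goes in short steps, Python scripts to look and compute and a shell command to move; the robot and the scene stay as the last step left them, time stands still between calls to the robot, and variables do not carry over. Pictures are saved under pics/ and viewed, and the job is handed in when it is done.

```bash
mkdir -p pics
python3 - <<'E'
from plant import manip
import cv2,json
s=manip.state();print(s)
for n in("scene","side","wrist"):
    f=manip.grab_frame(n);cv2.imwrite(f"pics/{n}0.png",f["img"][:,:,::-1]);print(n,f["intrinsics"],f["position"],f["orientation"],[k for k in f])
E
```

```text
{'time': 0.0, 'joint_pos': array([-1.27599879e+00,  5.33539866e-02,  1.61428373e+00,  2.56100438e-06,
        1.47599795e+00, -1.19002025e-01]), 'joint_vel': array([ 6.23994140e-04, -1.51096428e-03, -1.58723120e-03,  8.61009583e-05,
        1.44896105e-03,  1.11787651e-03]), 'joint_efforts': array([-4.79882565e-04, -3.93680871e+01, -3.70178139e+01, -2.00533132e-04,
        7.14257068e-03,  2.41883580e-08]), 'tool_pos': array([ 0.25112599, -0.57165434,  0.23007093]), 'tool_rot': array([-6.57094131e-04,  8.37284124e-01, -5.46767092e-01, -7.82114558e-04]), 'contact_force': array([ 0.64232186, -0.02268204,  0.20336139]), 'ft_torque': array([ 0.05993245, -0.02628814, -0.029516  ]), 'gripper_width': 1.000228148345055}
scene [[606.65779059   0.         319.25338392]
 [  0.         606.65779059 238.2571145 ]
 [  0.           0.           1.        ]] [-0.13730985  0.46956136  0.80981038] [-0.39019299 -0.17668466  0.37853984  0.82051176] ['img', 'intrinsics', 'position', 'orientation']
side [[527.2539689    0.         313.85849184]
 [  0.         527.2539689  247.67882346]
 [  0.           0.           1.        ]] [ 0.3230058  -0.84149408  0.65968428] [ 0.89261328  0.43247576 -0.05720364 -0.11372771] ['img', 'intrinsics', 'position', 'orientation']
wrist [[396.03980474   0.         323.08108406]
 [  0.         396.03980474 235.25484577]
 [  0.           0.           1.        ]] [ 0.32825236 -0.5372061   0.37351347] [ 0.82597756 -0.13644758  0.08905411 -0.53964107] ['img', 'intrinsics', 'position', 'orientation']
```

View pics/scene0.png

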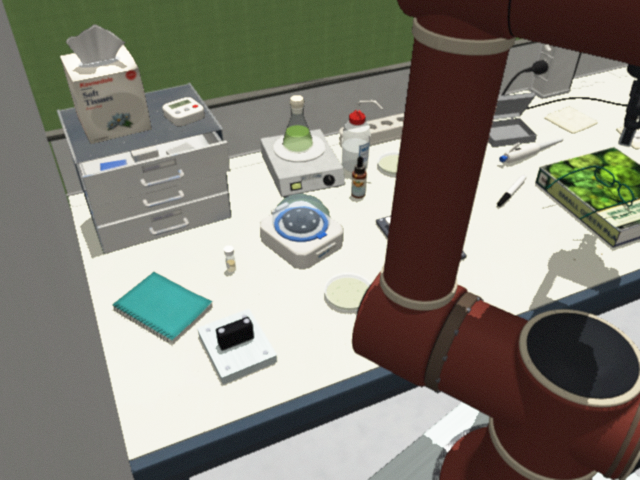

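View pics/side0.png

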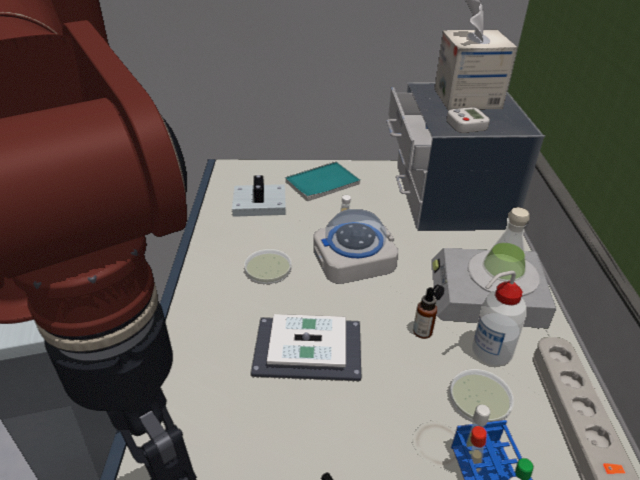

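View pics/wrist0.png

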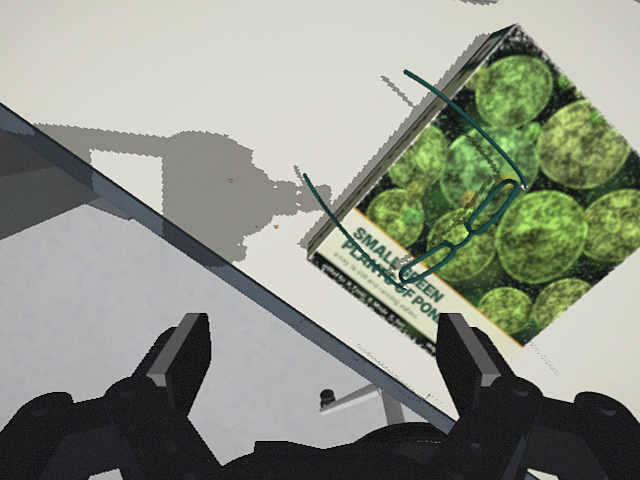

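The scene view has the cover at about (237,348), the vial at (230,260) and the petri dish at (348,293). The side view has the press at (307,345) with the pin near (306,337), the cover at (258,200), and the dropper at (426,315). I'll zoom in and locate them.

```bash
cat > h.py <<'E'
import numpy as np,cv2
from scipy.spatial.transform import Rotation as R
from scipy.optimize import least_squares
def rot(q): return R.from_quat([q[1],q[2],q[3],q[0]])
def save(f,p):
    cv2.imwrite(p+".png",f["img"][:,:,::-1]); np.savez(p,**{k:f[k] for k in("intrinsics","position","orientation")})
def load(p): return dict(np.load(p+".npz"))
def plane(f,uv,z):
    K=f["intrinsics"];u,v=uv
    d=rot(f["orientation"]).apply([(u-K[0,2])/K[0,0],-(v-K[1,2])/K[1,1],-1])
    p=np.array(f["position"]);return p+d*(z-p[2])/d[2]
def proj(f,P):
    c=rot(f["orientation"]).inv().apply(np.atleast_2d(P)-np.array(f["position"]));K=f["intrinsics"]
    return np.c_[K[0,2]+K[0,0]*c[:,0]/-c[:,2],K[1,2]-K[1,1]*c[:,1]/-c[:,2]]
E
python3 - <<'E'
from h import *
from plant import manip
for n in("scene","side"): save(manip.grab_frame(n),f"pics/{n}1")
s=cv2.imread("pics/side1.png");c=cv2.imread("pics/scene1.png")
cv2.imwrite("pics/z_press.png",cv2.resize(s[300:390,240:375],None,fx=5.9,fy=5.9,interpolation=cv2.INTER_CUBIC))
a=cv2.resize(s[165:225,220:300],(400,300),interpolation=cv2.INTER_CUBIC)
b=cv2.resize(c[300:390,180:300],(400,300),interpolation=cv2.INTER_CUBIC)
cv2.imwrite("pics/z_cover.png",np.hstack([a,b]))
E
```

```text
(no output)
```

View pics/z_press.png

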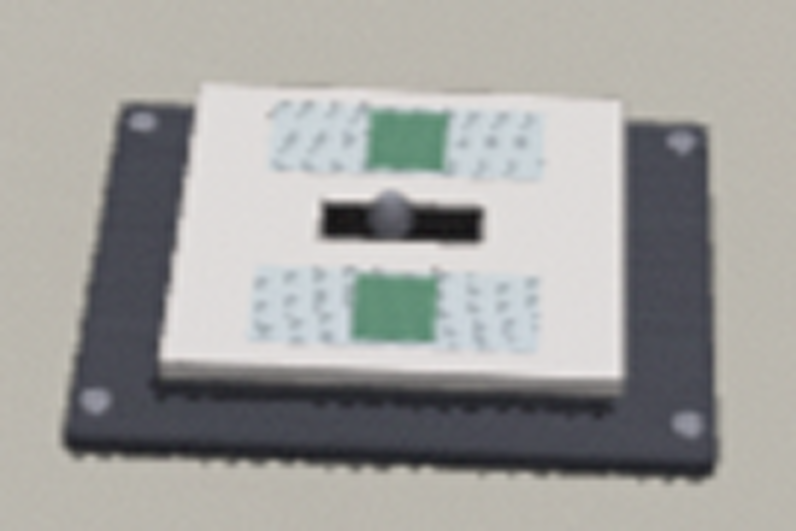

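View pics/z_cover.png

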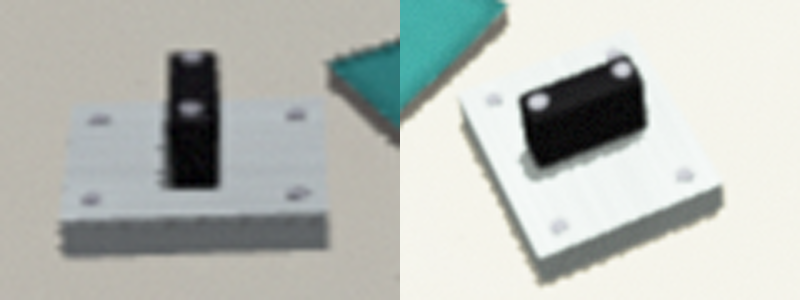

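Run:
```python
from h import *
sd=load("pics/side1");sc=load("pics/scene1")
def un(p,s,o): return (np.array(p,float)+.5)/s-.5+np.array(o)
def fit(obs,x0):
    def r(x):
        o=[]
        for f,uv,P in obs:
            P=np.array(P,float);c,s=np.cos(x[2]),np.sin(x[2])
            W=np.c_[x[0]+c*P[:,0]-s*P[:,1],x[1]+s*P[:,0]+c*P[:,1],P[:,2]]
            o.append((proj(f,W)-uv).ravel())
        return np.concatenate(o)
    q=least_squares(r,x0,loss="soft_l1");print(q.x.round(4),np.degrees(q.x[2]),r(q.x).round(1));return q.x
pp=un([(203,84),(622,101),(624,382),(160,363),(323,202),(484,208),(482,242),(318,237),(124,102),(708,124),(715,462),(66,440)],5.9,(240,300))
for p in pp[:4]: print(plane(sd,p,.03).round(4))
hx,hy=.06,.05
sl=.0085
def P(a,b,z): return [(-a,b,z),(a,b,z),(a,-b,z),(-a,-b,z)]
pts=P(.06,.05,.03)+P(.022,.007,.03)+P(.085,.06,.012)
obs_uv=pp
m=plane(sd,pp[4:8].mean(0),.03)
x=fit([(sd,np.delete(pp,[4,5,6,7],0),np.delete(np.array(pts),[4,5,6,7],0))],[m[0],m[1],0])
c,s=np.cos(x[2]),np.sin(x[2])
for uv,z in[((391.5,197),.04),((391,190),.04)]:
    d=plane(sd,un(uv,5.9,(240,300)),z)[:2]-x[:2];print("pin in press",c*d[0]+s*d[1],-s*d[0]+c*d[1])
for q in pp[4:8]:
    d=plane(sd,q,.03)[:2]-x[:2];print("slot",c*d[0]+s*d[1],-s*d[0]+c*d[1])
ca=un([(78,102),(323,100),(327,213),(62,220),(168,52),(216,52)],5,(220,165))
for p in ca[:4]: print(plane(sd,p,.02).round(4))
g=P(.058,.048,.02)+[(-.011,.03,.058),(.011,.03,.058)]
m=plane(sd,ca[:4].mean(0),.02)
a=fit([(sd,ca,g)],[m[0],m[1],0])
cb=un([(60,90),(322,187),(140,258)],3.3333,(180,300))
for p in cb: print(plane(sc,p,.02).round(4))
fit([(sd,ca,g),(sc,cb,[(.058-.116,.048,.02),(.058,-.048,.02),(-.058,-.048,.02)])] ,a)
```

```text
[ 0.4178 -0.2252  0.03  ]
[ 0.5302 -0.261   0.03  ]
[ 0.5011 -0.3561  0.03  ]
[ 0.3876 -0.3205  0.03  ]
[ 0.4592 -0.2909 -0.3019] -17.29747215127781 [-0.6  0.1  0.7 -0.1  0.4  0.1 -0.3  0.2 -0.7 -0.2  0.5 -0.3  1.   0.2
 -0.9 -0.6]
pin in press -0.002950819674754094 0.0012508407981719244
pin in press -0.003230860800148095 0.003748694640508538
slot -0.021953887298869122 0.00767030281529048
slot 0.021652302101352418 0.007683742338378465
slot 0.021543773734521324 -0.004461075624130964
slot -0.02234227832465771 -0.004888503776475216
[0.4134 0.2129 0.02  ]
[0.5231 0.1868 0.02  ]
[0.5052 0.0951 0.02  ]
[0.3932 0.1181 0.02  ]
[ 0.4582  0.1527 -0.2026] -11.607127903739666 [-0.9  0.5  0.5 -0.3  0.2  0.3 -0.6  0.3  0.2 -0.4  0.5 -0.6]
[0.5238 0.1914 0.02  ]
[0.3891 0.1241 0.02  ]
[0.4093 0.2158 0.02  ]
[ 0.4466  0.1665 -0.7501] -42.977215898898805 [  8.3  -7.4   1.7   5.6 -22.    4.  -12.9 -11.5   1.8  -3.3   0.4  -0.9
   1.   47.5  -8.  -33.6  37.2   0.6]
```

```bash
cat >> h.py <<'E'
def to(target,yaw,st):
    "yaw: world angle (deg) of tool x"
    Rt=rot(st["tool_rot"]);X=Rt.as_matrix()[:,0];y0=np.degrees(np.arctan2(X[1],X[0]))
    d=Rt.inv().apply(np.array(target)-st["tool_pos"])*100
    t=-(yaw-y0); t=(t+90)%180-90   # tool z is down
    print("tool yaw",y0.round(2),"pos",np.round(st["tool_pos"],4),"z",Rt.as_matrix()[:,2].round(3),"d cm",d.round(2),"turn u",round(t/6,3),"(now before turn)","F",np.round(st["contact_force"],1),"t",st["time"],"w",st["gripper_width"])
E
python3 - <<'E'
from h import *
from plant import manip
s=manip.state()
to([.459,-.291,.22],-17.3,s)
f=manip.grab_frame("wrist")
Rt=rot(s["tool_rot"])
print("cam in tool",Rt.inv().apply(f["position"]-s["tool_pos"]),(Rt.inv()*rot(f["orientation"])).as_matrix().round(3))
E
```

```text
tool yaw -66.29 pos [ 0.2512 -0.5719  0.2307] z [-0.     0.001 -1.   ] d cm [-17.37 -30.32   1.09] turn u -8.165 (now before turn) F [ 0.2  0.5 -0.2] t 0.25 w 1.004379623576419
cam in tool [-0.00084192 -0.08449661 -0.14332126] [[ 1.     0.001 -0.002]
 [ 0.    -0.947 -0.322]
 [-0.002  0.322 -0.947]]
```

```bash
python3 -m crank '[[-1.74,-3.03,0.1,0],[-1.74,-3.03,0.1,0],[-1.74,-3.03,0.1,0],[-1.74,-3.03,0.1,0],[-1.74,-3.03,0.1,0],[-1.74,-3.03,0.1,0],[-1.74,-3.03,0.1,0],[-1.74,-3.03,0.1,0],[-1.74,-3.03,0.1,0],[-1.74,-3.03,0.1,0]]' 1
python3 -m crank '[[0,0,0,-1.17],[0,0,0,-1.17],[0,0,0,-1.17],[0,0,0,-1.17],[0,0,0,-1.17],[0,0,0,-1.17],[0,0,0,-1.15],[0,0,0,0],[0,0,0,0]]'
python3 - <<'E'
from h import *
from plant import manip
s=manip.state()
to([.459,-.291,.22],-17.3,s)
save(manip.grab_frame("wrist"),"pics/w2")
E
```

```text
time: 1.13
tool_pos: [0.4595, -0.2896, 0.2214]
tool_rot: [0.0, 0.837, -0.547, 0.0]
contact_force: [-0.4, 0.6, 0.5]
gripper_width: 0.999
time: 1.88
tool_pos: [0.4587, -0.2911, 0.2213]
tool_rot: [0.0, 0.988, -0.152, 0.0]
contact_force: [0.3, 0.1, 0.4]
gripper_width: 1.0
tool yaw -17.44 pos [ 0.4587 -0.2911  0.2213] z [ 0. -0. -1.] d cm [ 0.02 -0.02  0.13] turn u -0.024 (now before turn) F [0.3 0.1 0.4] t 1.8833 w 0.9996340201044971
```

View pics/w2.png

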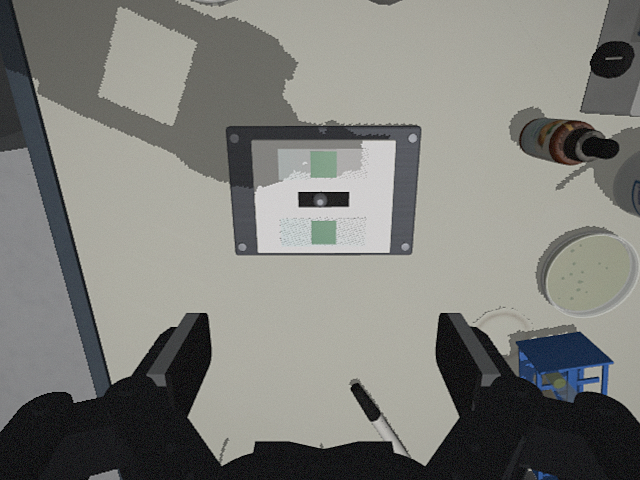

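Run:
```python
from h import *
c=cv2.imread("pics/w2.png")
cv2.imwrite("pics/z2.png",cv2.resize(c[115:265,220:430],None,fx=3.8,fy=3.8,interpolation=cv2.INTER_CUBIC))
cv2.imwrite("pics/z2b.png",cv2.resize(c[180:220,285:365],None,fx=10,fy=10,interpolation=cv2.INTER_CUBIC))
```

```text
(no output)
```

View pics/z2.png

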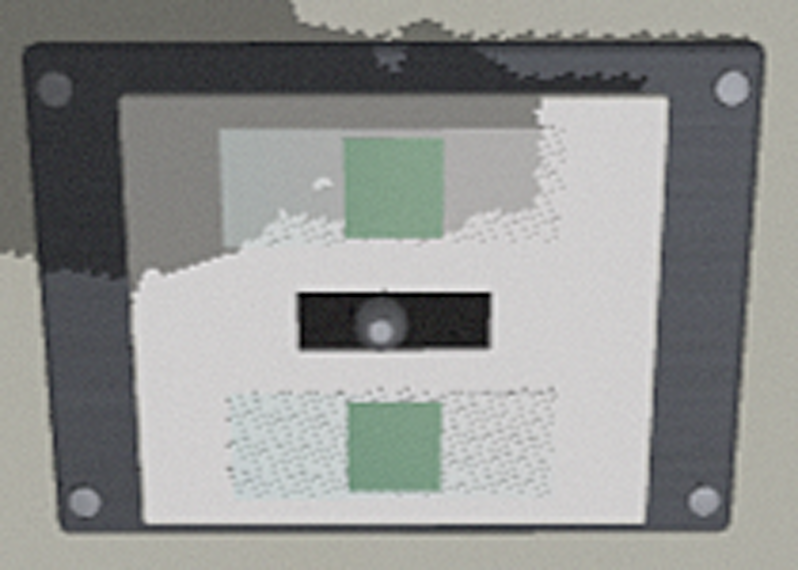

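View pics/z2b.png

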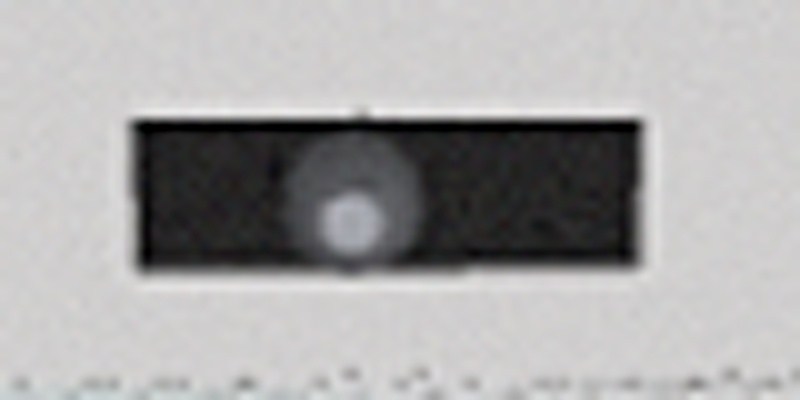

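```bash
cat >> h.py <<'E'
def un(p,s,o): return (np.array(p,float)+.5)/s-.5+np.array(o)
def P(a,b,z): return np.array([(-a,b,z),(a,b,z),(a,-b,z),(-a,-b,z)])
def fit(obs,x0):
    def r(x):
        o=[]
        for f,uv,Q in obs:
            Q=np.array(Q,float);c,s=np.cos(x[2]),np.sin(x[2])
            W=np.c_[x[0]+c*Q[:,0]-s*Q[:,1],x[1]+s*Q[:,0]+c*Q[:,1],Q[:,2]]
            o.append((proj(f,W)-uv).ravel())
        return np.concatenate(o)
    q=least_squares(r,x0,loss="soft_l1");print(q.x.round(4),np.degrees(q.x[2]).round(2),r(q.x).round(1));return q.x
def inpress(x,W):
    c,s=np.cos(x[2]),np.sin(x[2]);d=np.array(W)[:2]-x[:2];return np.round([c*d[0]+s*d[1],-s*d[0]+c*d[1]],4)
E
python3 - <<'E'
from h import *
f=load("pics/w2")
bed=un([(118,94),(669,95),(645,523),(144,522)],3.8,(220,115))
base=un([(23,43),(765,43),(730,530),(58,530)],3.8,(220,115))
slot=un([(137,121),(641,121),(637,267),(141,267)],10,(285,180))
x=fit([(f,np.r_[bed,base],np.r_[P(.06,.05,.03),P(.085,.06,.012)])],[.459,-.29,-.3])
fit([(f,bed,P(.06,.05,.03))],x);
for p in slot: print("slot",inpress(x,plane(f,p,.03)))
W=plane(f,un((352,222),10,(285,180)),.04);print("tip",W,inpress(x,W))
W=plane(f,un((355,195),10,(285,180)),.035);print("shoulder",W,inpress(x,W))
E
```

```text
[ 0.4612 -0.2877 -0.3051] -17.48 [-0.1 -0.1  0.4 -0.3  0.2  0.1 -0.4  0.4 -1.3 -0.6  1.2 -0.5  0.3  1.1
 -0.4  1.2]
[ 0.4612 -0.2877 -0.3053] -17.49 [-0.1 -0.1  0.4 -0.3  0.1  0.1 -0.5  0.4]
slot [-0.0216  0.006 ]
slot [0.0218 0.006 ]
slot [ 0.0217 -0.0069]
slot [-0.0215 -0.0069]
tip [ 0.4581546  -0.28717191  0.04      ] [-0.0031 -0.0004]
shoulder [ 0.45870694 -0.28617634  0.035     ] [-0.0028  0.0007]
```

Run:
```python
from h import *
from plant import manip
to([.458,.155,.20],-11.6,manip.state())
```

```text
tool yaw -17.44 pos [ 0.4587 -0.2911  0.2213] z [-0.  0. -1.] d cm [-13.44 -42.54   2.13] turn u -0.973 (now before turn) F [-0.1  0.5  0.3] t 1.9333 w 1.0012705483749258
```

```bash
python3 -m crank '[[-1.12,-3.545,0,0],[-1.12,-3.545,0,0],[-1.12,-3.545,0,0],[-1.12,-3.545,0,0],[-1.12,-3.545,0,0],[-1.12,-3.545,0,0],[-1.12,-3.545,0,0],[-1.12,-3.545,0,0],[-1.12,-3.545,0,0],[-1.12,-3.545,0,0]]'
python3 -m crank '[[-1.12,-3.545,1,0],[-1.12,-3.545,1,0],[0,0,0,-0.97],[0,0,0,0],[0,0,0,0],[0,0,0,0]]'
python3 - <<'E'
from h import *
from plant import manip
s=manip.state()
to([.458,.155,.2],-11.6,s)
save(manip.grab_frame("wrist"),"pics/w3")
c=cv2.imread("pics/w3.png")
cv2.imwrite("pics/z3.png",cv2.resize(c[110:290,200:440],None,fx=3.3,fy=3.3,interpolation=cv2.INTER_CUBIC))
E
```

```text
time: 2.77
tool_pos: [0.4567, 0.0825, 0.2216]
tool_rot: [-0.0, 0.988, -0.151, 0.0]
contact_force: [0.8, 0.2, 0.7]
gripper_width: 1.0
time: 3.27
tool_pos: [0.4571, 0.1544, 0.2017]
tool_rot: [0.0, 0.995, -0.102, 0.0]
contact_force: [0.0, 0.2, -0.1]
gripper_width: 0.995
tool yaw -11.67 pos [0.4571 0.1544 0.2017] z [ 0.001 -0.    -1.   ] d cm [ 0.08 -0.08  0.17] turn u -0.011 (now before turn) F [ 0.   0.2 -0.1] t 3.2667 w 0.9948625535301678
```

View pics/w3.png

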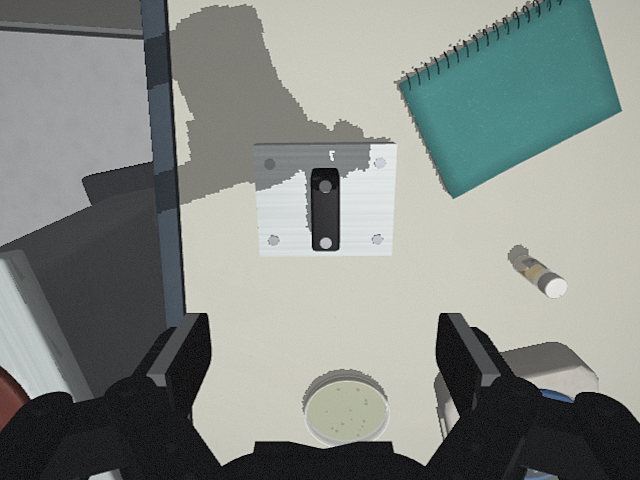

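View pics/z3.png

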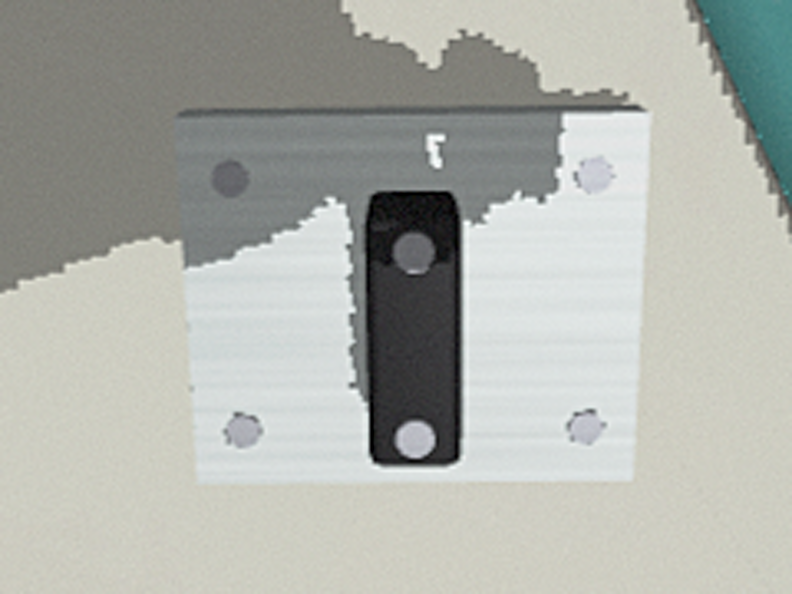

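Run:
```python
from h import *
from plant import manip
f=load("pics/w3");o=(200,110)
pl=un([(181,116),(650,111),(634,480),(197,482)],3.3,o)
gr=un([(369,464),(461,464)],3.3,o)
x=fit([(f,np.r_[pl,gr],np.r_[P(.058,.048,.02),[(-.011,-.03,.058),(.011,-.03,.058)]])],[.458,.155,-.2])
fit([(f,pl,P(.058,.048,.02))],x)
s=manip.state();
to([x[0],x[1],.03],np.degrees(x[2]),s)
# petri, vial
print("petri",plane(f,(347,410),.015),"vial",plane(f,(556,288),.054))
print("tcp yaw -11.67")
```

```text
[ 0.4608  0.1569 -0.1985] -11.37 [-1.7 -0.6  0.5  0.  -0.6 -0.7  0.3 -0.5  0.1  1.2  0.5  1. ]
[ 0.461   0.1565 -0.198 ] -11.34 [-1.4 -0.1  0.8  0.5 -0.3 -0.3  0.7 -0. ]
tool yaw -11.67 pos [0.4571 0.1542 0.2018] z [ 0.001 -0.    -1.   ] d cm [ 0.29 -0.34 17.18] turn u -0.05 (now before turn) F [-0.2  0.3 -0.3] t 3.3167 w 0.9983963370408083
petri [ 0.43814412 -0.06621292  0.015     ] vial [0.63193492 0.05640469 0.054     ]
tcp yaw -11.67
```

```bash
python3 -m crank '[[0.1,-0.1,3.5,-0.05],[0.1,-0.1,3.5,0],[0.08,-0.1,3.5,0],[0,0,3,0],[0,0,2,0],[0,0,1.2,0],[0,0,0.6,0],[0,0,0,0],[0,0,0,0]]'
python3 - <<'E'
from h import *
from plant import manip
s=manip.state()
to([.4608,.1569,.028],-11.4,s)
save(manip.grab_frame("wrist"),"pics/w4");save(manip.grab_frame("side"),"pics/s4")
c=cv2.imread("pics/w4.png")
d=cv2.imread("pics/s4.png")[150:230,200:310]
cv2.imwrite("pics/z4.png",np.hstack([cv2.resize(c,(400,300)),cv2.resize(d,(400,300),interpolation=cv2.INTER_CUBIC)]))
E
```

```text
time: 4.07
tool_pos: [0.4613, 0.1572, 0.0296]
tool_rot: [-0.0, 0.995, -0.098, 0.001]
contact_force: [0.2, -0.3, -0.3]
gripper_width: 1.003
tool yaw -11.22 pos [0.4613 0.1572 0.0296] z [ 0.002  0.    -1.   ] d cm [-0.04  0.04  0.16] turn u 0.03 (now before turn) F [ 0.2 -0.3 -0.3] t 4.0667 w 1.0025506827620312
```

View pics/z4.png

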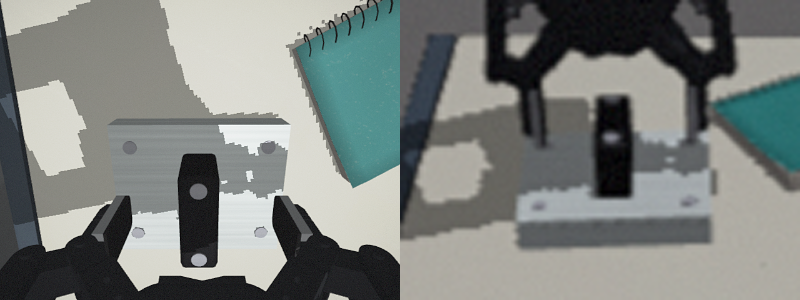

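```bash
python3 -m crank '[[0,0,0,0],[0,0,0,0],[0,0,0,0],[0,0,0,0],[0,0,0,0],[0,0,0,0],[0,0,0,0],[0,0,0,0]]' 0
python3 -m crank '[[0,0,0,0],[0,0,0,0]]'
python3 - <<'E'
from h import *
from plant import manip
s=manip.state()
to([.4608,.1569,.028],-11.4,s)
save(manip.grab_frame("wrist"),"pics/w5");save(manip.grab_frame("side"),"pics/s5")
c=cv2.imread("pics/w5.png")
d=cv2.imread("pics/s5.png")[150:230,200:310]
cv2.imwrite("pics/z5.png",np.hstack([cv2.resize(c,(400,300)),cv2.resize(d,(400,300),interpolation=cv2.INTER_CUBIC)]))
E
```

```text
time: 4.83
tool_pos: [0.4603, 0.1575, 0.0286]
tool_rot: [-0.0, 0.995, -0.097, 0.0]
contact_force: [-0.1, 0.0, 2.1]
gripper_width: 0.245
time: 5.0
tool_pos: [0.4603, 0.1575, 0.0286]
tool_rot: [-0.0, 0.995, -0.097, 0.0]
contact_force: [-0.9, 0.2, 3.2]
gripper_width: 0.249
tool yaw -11.15 pos [0.4603 0.1575 0.0286] z [ 0.001  0.    -1.   ] d cm [0.06 0.05 0.06] turn u 0.041 (now before turn) F [-0.9  0.2  3.2] t 5.0 w 0.24850626475377519
```

View pics/z5.png

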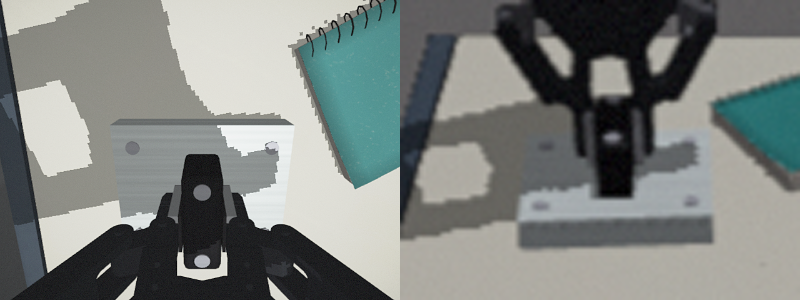

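```bash
python3 -m crank '[[0,0,-0.5,0],[0,0,-1.5,0],[0,0,-2,0],[0,0,-2,0],[0,0,-1.5,0],[0,0,-0.5,0],[0,0,0,0],[0,0,0,0],[0,0,0,0]]'
python3 - <<'E'
from h import *
from plant import manip
s=manip.state()
to([.4583,-.287,.1086],-17.4,s)
save(manip.grab_frame("wrist"),"pics/w6")
c=cv2.imread("pics/w6.png")
cv2.imwrite("pics/z6.png",cv2.resize(c[160:430,150:490],None,fx=2.2,fy=2.2,interpolation=cv2.INTER_CUBIC))
E
```

```text
time: 5.85
tool_pos: [0.4587, 0.1572, 0.1064]
tool_rot: [0.0, 0.995, -0.097, -0.002]
contact_force: [0.0, 0.4, -3.9]
gripper_width: 0.249
tool yaw -11.15 pos [0.4587 0.1572 0.1064] z [-0.003 -0.001 -1.   ] d cm [ 8.55 43.59 -0.19] turn u 1.041 (now before turn) F [ 0.   0.4 -3.9] t 5.85 w 0.24883910652098104
```

View pics/z6.png

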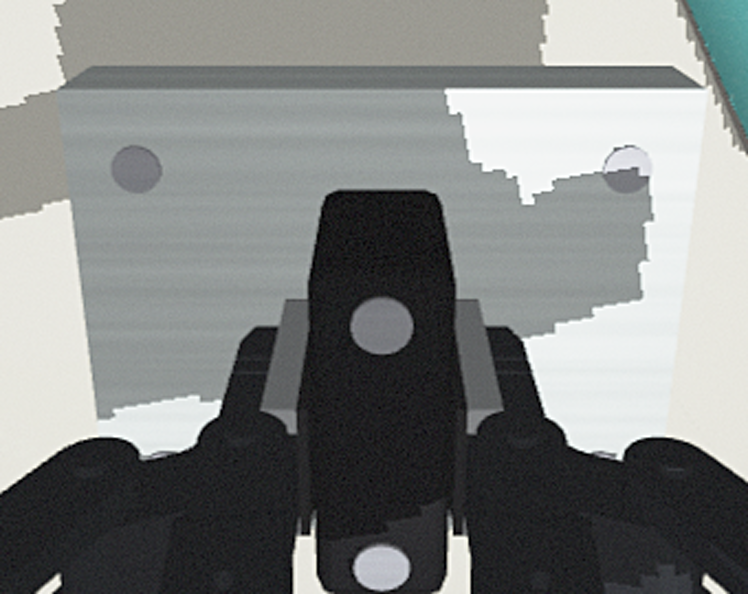

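Run:
```python
from h import *
f=load("pics/w6");o=(150,160)
uv=un([(58,89),(706,88),(94,66),(673,66),(318,592),(447,592)],2.2,o)
t=np.array([.4587,.1572,.1064]);
for z in(.0768,.0778,.0788):
    Q=np.array([(-.058,.048,.02+z),(.058,.048,.02+z),(-.058,.048,z),(.058,.048,z),(-.011,-.03,.058+z),(.011,-.03,.058+z)])
    x=fit([(f,uv,Q)],[.459,.157,-.2])
a=np.radians(-11.15);d=x[:2]-t[:2]
print("offset cover-tcp in press-like axes(x,y)",np.cos(a)*d[0]+np.sin(a)*d[1],-np.sin(a)*d[0]+np.cos(a)*d[1])
```

```text
[ 0.4597  0.1561 -0.1939] -11.11 [ 1.  -0.4 -0.5 -0.2  0.4 -0.8 -1.3 -1.  -0.4  1.6  0.6  1.7]
[ 0.4597  0.1564 -0.194 ] -11.11 [ 0.1 -0.3  0.5 -0.1 -0.3 -0.8 -0.5 -1.  -0.6  3.3  0.8  3.3]
[ 0.4598  0.1565 -0.194 ] -11.12 [-0.8 -0.2  1.6  0.  -1.  -0.7  0.4 -0.9 -0.8  5.1  1.1  5.1]
offset cover-tcp in press-like axes(x,y) 0.0011809353713118861 -0.00043136701279409217
```

```bash
python3 - <<'E'
from h import *
from plant import manip
to([.4575,-.2858,.1064],-17.5,manip.state())
E
python3 -m crank '[[0.2,1.0,0,0],[0.4,2.0,0,0],[0.6,3.0,0,0],[0.6,3.0,0,0],[0.6,3.0,0,0],[0.6,3.0,0,0],[0.6,3.0,0,0],[0.6,3.0,0,0],[0.6,3.0,0,0],[0.6,3.0,0,0]]'
python3 -m crank '[[0.6,3.0,0,0],[0.6,3.0,0,0],[0.6,3.0,0,0],[0.6,3.0,0,0],[0.4,2.0,0,0.3],[0.2,1.0,0,0.4],[0,0,0,0.35],[0,0,0,0],[0,0,0,0]]'
python3 - <<'E'
from h import *
from plant import manip
to([.4575,-.2858,.1064],-17.5,manip.state())
E
```

```text
tool yaw -11.15 pos [0.4587 0.1572 0.1064] z [-0.003 -0.001 -1.   ] d cm [8.450e+00 4.348e+01 3.000e-02] turn u 1.058 (now before turn) F [ 0.   0.5 -3.9] t 5.9 w 0.24817807197991557
time: 6.73
tool_pos: [0.4598, -0.1198, 0.1076]
tool_rot: [-0.0, 0.995, -0.097, -0.001]
contact_force: [0.4, 0.2, -3.5]
gripper_width: 0.246
time: 7.48
tool_pos: [0.4601, -0.271, 0.1074]
tool_rot: [-0.0, 0.988, -0.152, -0.001]
contact_force: [0.7, 0.2, -4.3]
gripper_width: 0.247
tool yaw -17.43 pos [ 0.4601 -0.271   0.1074] z [-0.001  0.001 -1.   ] d cm [0.2  1.49 0.1 ] turn u 0.011 (now before turn) F [ 0.7  0.2 -4.3] t 7.4833 w 0.24651231549791414
```

```bash
python3 -m crank '[[0.1,0.8,0,0],[0.1,0.7,0,0.01],[0,0,1,0],[0,0,1,0],[0,0,0.8,0],[0,0,0.5,0],[0,0,0,0],[0,0,0,0],[0,0,0,0]]'
python3 - <<'E'
from h import *
from plant import manip
to([.4575,-.2858,.0736],-17.5,manip.state())
save(manip.grab_frame("side"),"pics/s7");save(manip.grab_frame("wrist"),"pics/w7")
c=cv2.imread("pics/s7.png")
cv2.imwrite("pics/z7.png",cv2.resize(c[270:400,220:390],None,fx=4.5,fy=4.5,interpolation=cv2.INTER_CUBIC))
c=cv2.imread("pics/w7.png")
cv2.imwrite("pics/z7w.png",cv2.resize(c[160:430,150:490],None,fx=2.2,fy=2.2,interpolation=cv2.INTER_CUBIC))
E
```

```text
time: 8.23
tool_pos: [0.4586, -0.2858, 0.0755]
tool_rot: [0.0, 0.988, -0.152, 0.0]
contact_force: [0.3, 0.1, -2.7]
gripper_width: 0.246
tool yaw -17.49 pos [ 0.4586 -0.2858  0.0755] z [ 0. -0. -1.] d cm [-0.1   0.03  0.19] turn u 0.001 (now before turn) F [ 0.3  0.1 -2.7] t 8.2333 w 0.2462598258056459
```

View pics/z7.png

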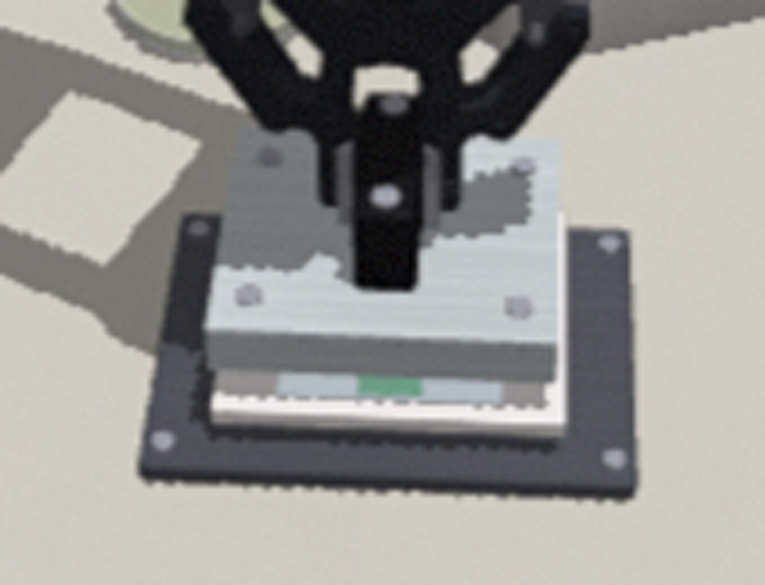

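View pics/z7w.png

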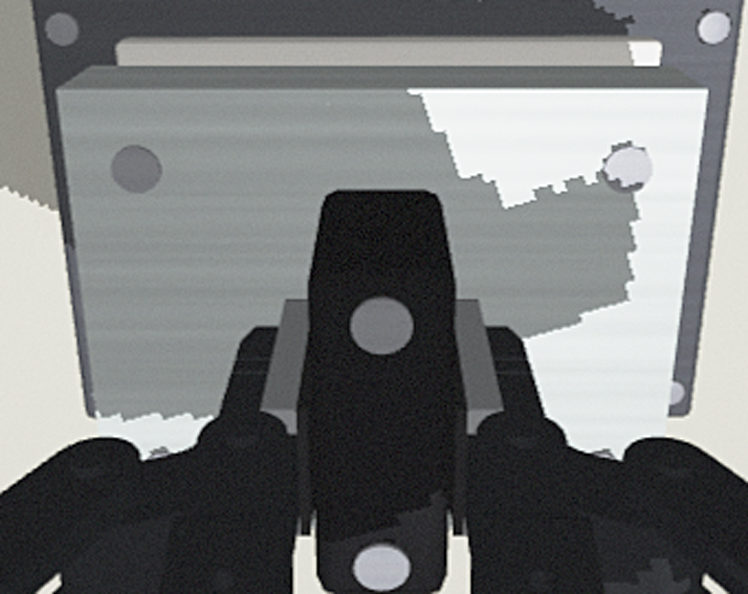

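Run:
```python
from h import *
z=.0755-.0286
f=load("pics/w7");o=(150,160)
c=fit([(f,un([(57,89),(707,89),(94,66),(674,66)],2.2,o),np.array([(-.058,.048,.02+z),(.058,.048,.02+z),(-.058,.048,z),(.058,.048,z)]))],[.459,-.286,-.3])
p=fit([(f,un([(116,39),(663,40)],2.2,o),P(.06,.05,.03)[:2])],[.459,-.286,-.3])
print("wrist: cover in press",inpress(p,c))
f=load("pics/s7");o=(220,270)
c=fit([(f,un([(210,373),(555,381),(205,330),(558,344),(240,128),(562,140)],4.5,o),np.array([(-.058,-.048,z),(.058,-.048,z),(-.058,-.048,z+.02),(.058,-.048,z+.02),(-.058,.048,z+.02),(.058,.048,z+.02)]))],[.459,-.286,-.3])
p=fit([(f,un([(211,418),(566,428),(182,215),(628,231),(636,490),(141,473)],4.5,o),np.r_[P(.06,.05,.03)[[3,2]],P(.085,.06,.012)])],[.459,-.286,-.3])
print("side: cover in press",inpress(p,c))
```

```text
[ 0.4596 -0.2871 -0.3064] -17.56 [ 1.1  0.1 -0.1  0.1  0.  -0.3 -1.2 -0.3]
[ 0.461  -0.2875 -0.3081] -17.66 [-0.5  0.   0.5  0. ]
wrist: cover in press [-0.0015 -0.0001]
[ 0.4578 -0.2886 -0.3056] -17.51 [-0.3 -0.6  0.5  0.8  0.1 -0.   0.3  0.1 -0.4 -0.2 -0.2 -0.2]
[ 0.4586 -0.2921 -0.2959] -16.96 [-0.2 -0.3  0.4  0.3 -0.7  0.1  0.5 -0.2  1.   0.  -1.2 -0.2]
side: cover in press [-0.0017  0.0031]
```

```bash
python3 -m crank '[[-0.12,0.03,0.2,0],[0,0,0.2,0],[0,0,0.2,0],[0,0,0.2,0],[0,0,0.1,0],[0,0,0,0],[0,0,0,0],[0,0,0,0]]'
```

```text
time: 9.0
tool_pos: [0.4572, -0.2858, 0.0664]
tool_rot: [0.0, 0.988, -0.152, 0.0]
contact_force: [-0.8, -0.6, -4.5]
gripper_width: 0.242
```

```bash
python3 -m crank '[[0,0,0.1,0],[0,0,0.1,0],[0,0,0.1,0],[0,0,0,0],[0,0,0,0]]'
```

```text
time: 9.42
tool_pos: [0.457, -0.2856, 0.0631]
tool_rot: [-0.0, 0.988, -0.152, -0.0]
contact_force: [-0.0, 0.6, -3.1]
gripper_width: 0.249
```

```bash
python3 -m crank '[[0,0,0.1,0],[0,0,0.1,0],[0,0,0,0],[0,0,0,0]]'; python3 -m crank '[[0,0,0.1,0],[0,0,0.1,0],[0,0,0,0],[0,0,0,0]]'
```

```text
time: 9.75
tool_pos: [0.457, -0.2857, 0.0612]
tool_rot: [-0.0, 0.988, -0.152, -0.0]
contact_force: [-0.2, -0.6, -3.6]
gripper_width: 0.249
time: 10.08
tool_pos: [0.457, -0.2856, 0.0592]
tool_rot: [-0.0, 0.988, -0.152, -0.0]
contact_force: [0.4, -0.9, -2.8]
gripper_width: 0.25
```

```bash
python3 -m crank '[[0,0,0.05,0],[0,0,0.05,0],[0,0,0,0],[0,0,0,0]]'; python3 -m crank '[[0,0,0.1,0],[0,0,0.1,0],[0,0,0,0],[0,0,0,0]]';python3 -m crank '[[0,0,0.1,0],[0,0,0.1,0],[0,0,0,0],[0,0,0,0]]'
```

```text
time: 10.42
tool_pos: [0.4572, -0.2858, 0.0586]
tool_rot: [0.0, 0.988, -0.152, 0.0]
contact_force: [0.0, 0.9, -0.7]
gripper_width: 0.246
time: 10.75
tool_pos: [0.4572, -0.2858, 0.0568]
tool_rot: [0.0, 0.988, -0.152, 0.0]
contact_force: [-2.2, 2.2, 3.7]
gripper_width: 0.248
time: 11.08
tool_pos: [0.4573, -0.2859, 0.0548]
tool_rot: [0.0, 0.988, -0.152, 0.0]
contact_force: [-3.8, 2.7, 5.0]
gripper_width: 0.246
```

```bash
python3 -m crank '[[0,0,0.1,0],[0,0,0.1,0],[0,0,0,0],[0,0,0,0]]'; python3 -m crank '[[0,0,0.1,0],[0,0,0.05,0],[0,0,0,0],[0,0,0,0]]'; python3 -m crank '[[0,0,0.05,0],[0,0,0,0],[0,0,0,0]]'
```

```text
time: 11.42
tool_pos: [0.4574, -0.2859, 0.0531]
tool_rot: [0.0, 0.988, -0.152, 0.0]
contact_force: [-3.5, 2.3, 7.2]
gripper_width: 0.246
time: 11.75
tool_pos: [0.4574, -0.2859, 0.0518]
tool_rot: [0.0, 0.988, -0.152, 0.0]
contact_force: [-4.7, 2.5, 9.7]
gripper_width: 0.246
time: 12.0
tool_pos: [0.4574, -0.2859, 0.0514]
tool_rot: [0.0, 0.988, -0.152, 0.0]
contact_force: [-4.6, 2.9, 9.1]
gripper_width: 0.248
```

```bash
python3 -m crank '[[0,0,0.05,0],[0,0,0.05,0],[0,0,0,0],[0,0,0,0]]'; python3 -m crank '[[0,0,0.04,0],[0,0,0,0],[0,0,0,0]]'
```

```text
time: 12.33
tool_pos: [0.4574, -0.2859, 0.0506]
tool_rot: [0.0, 0.988, -0.152, 0.0]
contact_force: [-4.6, 3.0, 10.2]
gripper_width: 0.248
time: 12.58
tool_pos: [0.4574, -0.286, 0.0506]
tool_rot: [0.0, 0.988, -0.152, -0.0]
contact_force: [-5.7, 4.2, 13.3]
gripper_width: 0.247
```

```bash
python3 -m crank '[[0,0,0.03,0],[0,0,0,0],[0,0,0,0],[0,0,0,0]]'
python3 - <<'E'
from h import *
from plant import manip
save(manip.grab_frame("side"),"pics/s9");save(manip.grab_frame("scene"),"pics/c9")
c=cv2.imread("pics/s9.png")
cv2.imwrite("pics/z9.png",cv2.resize(c[270:400,220:390],None,fx=4.5,fy=4.5,interpolation=cv2.INTER_CUBIC))
E
```

```text
time: 12.92
tool_pos: [0.4574, -0.286, 0.0506]
tool_rot: [0.0, 0.988, -0.152, -0.0]
contact_force: [-6.0, 5.2, 14.3]
gripper_width: 0.25
```

View pics/z9.png

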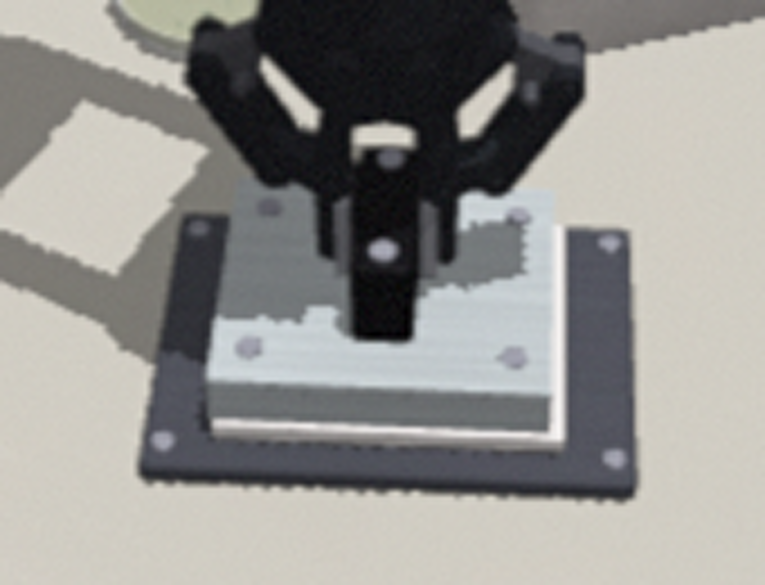

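View pics/s9.png

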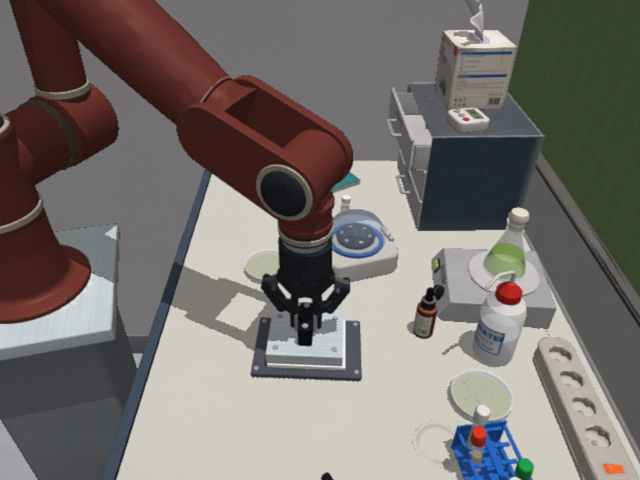

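The cover sits level and square on the bed, pressed to the hard stop, with the cover centre near (382,300) in the crop. In the full side view the petri dish (268,265), vial (346,205) and dropper (426,315) are where they started. I'm handing the job in.

```bash
python3 -c "
from plant import manip
s=manip.state();print(s['tool_pos'],s['contact_force'],s['gripper_width'],s['time'])
manip.job_done()"
```

```text
[ 0.45743988 -0.28598329  0.05058692] [-5.04457554  4.63019789 13.7156391 ] 0.24832937713183212 13.0167
the job is handed in; nothing more can be done
```

The cover is on the press with the pin in its hole, pressed down to the bottom of the springs. I handed the job in at 13.0 s, still gripping and pressing. No verdict is reported.

- **Getting it on:** I located the press, pin and cover in the wrist and side cameras. The pin is about 3 mm towards −x from the middle of the slot. I gripped the cover by its black grip and carried it over above the pin. The hole went over the pin on the first descent, so I didn't need to slide the cover along the slot.
- **Pressing:** The bed took the load at a tool (TCP) height of 58.6 mm, as predicted. I pressed in small steps until the height stopped changing at 50.6 mm, so about 8 mm of travel. The push there is about 14 N plus the cover's weight. Side forces are about 5–6 N per axis, and no reading at the end of a move passed about 15 N.
- **Last checks:** The final side picture shows the cover level and square on the lowered bed. The petri dish, vial and dropper bottle look unmoved by eye; I didn't measure them again.
- **Disagreement:** Before lowering, the wrist and side cameras differed by about 3 mm on the cover's position across the slot. I mostly followed the wrist camera. The clean entry over the pin fits that, but I didn't measure the cover's final offset directly.

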